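# Unclamp a test coupon and lay it on the balance

## Task

Lift the hinged clamp bar of the fixture until it stands up, push the spring ejector slide all the way to its stop and let it snap back, then draw the test coupon out of the channel and lay it flat on the middle of the balance pan without dropping it. Leave the clamp bar standing open, and do not disturb the other things on the bench.

Things in the scene. Friction and masses are not known exactly. Their poses are not given: they have to be found in the camera images.
- fixture: Clamp fixture, fixed: grey base plate 22 mm thick (its x -65 to +85, y -190 to +75 mm) with a dark steel channel on top that holds the coupon. Origin: on the bench, under the channel's middle. y runs along the channel to its open exit end, x away from the robot to the clamp hinge, z up
- exit (a point): Middle of the channel floor's edge at the open exit end, fixture y = +75, z = 30 mm; base plate and channel both end here. Channel 150 mm long, 43 mm wide between walls 10 mm thick, wall tops at z = 41.5 mm. Keeper strips over the walls (y -75 to -14 mm, tops at z = 47.5 mm) hold the coupon's rear end down: it can be lifted only after sliding about 65 mm towards +y
- clamp_bar (a joint): Hinge of the clamp bar, rad: 0 = down across the middle of the coupon, 1.57 = standing upright (its top then 215 mm above the bench), stop at 1.75. Stiff hinge: stays at any angle where it is left; lifting at the knob takes about 4 N. While down, its two feet sit in the coupon's waist and block it from sliding
- clamp_knob (a point): Centre of the white plastic knob at the free end of the steel clamp bar: a cylinder 26 mm in diameter and 30 mm long, its axis along the fixture's y, so it can be pinched on its two flat ends; 150 mm from the hinge axis; the stem and bar behind it are 14 then 24 mm wide. At rest it is at fixture x = -95, y = 0, z = 51.5 mm. Axes turn with the bar
- clamp_hinge (a point): Point on the hinge axis of the clamp bar, at fixture x = +55, y = 0, z = 51.5 mm; the axis is the fixture's y. Lifting carries the knob up and over towards the fixture's +x on a 150 mm radius
- ejector (a joint): Travel of the spring-return ejector slide, m: 0 = home, 0.055 = at its end stop, towards the fixture's +y. Spring: 2 N at home, about 5 N at the end; snaps home when let go. Its tongue is about 5 mm behind the coupon at first and pushes it about 50 mm out of the exit
- ejector_tab (a point): Middle of the top of the ejector's white upright tab, on the closed (-y) end of the fixture; tab 30 mm wide along fixture x, 12 mm thick along y, its top at z = 77.5 mm and its foot at z = 39 mm. At home it is at fixture x = 0, y = -150 mm
- coupon: The clamped test coupon: flat aluminium dog-bone, 150 mm long along its own y, 10 mm thick, 0.11 to 0.2 kg; two wide ends 40 mm wide (x) and 45 mm long, waist 24 mm wide and 60 mm long. Origin: middle of its underside. It starts in the fixture's channel, its y along the fixture's y, its front end flush with the exit (within 4 mm)
- balance: Bench balance, fixed, cream housing 215 mm wide (y), 270 mm deep (x -155 to +115 mm), display on its robot side; origin on the bench under it
- pan (a point): Centre of the top face of the balance's square steel pan, 190 x 190 mm, 74 mm above the bench, highest part of the balance
- spare_coupon: Another dog-bone coupon, same shape and size, lying on the bench at the back: leave alone
- beaker: Empty glass beaker, 72 mm wide, 95 mm tall, at the back: leave alone. Origin under its centre
- jar: Jar, 64 mm wide, 85 mm tall, at the back: leave alone. Origin under its centre
- wrench: Wrench 170 mm long, lying at the left: leave alone
- screwdriver: Screwdriver 180 mm long, lying at the right: leave alone
- dish: Shallow glass dish 96 mm wide, 18 mm high, at the right: leave alone
- weight: Brass cylinder weight, 44 mm wide, 50 mm tall, at the left: leave alone
- wash_bottle: White bottle, 66 mm wide, 160 mm tall, at the right: leave alone

How it is judged:
By the outcome, as a careful person would: the job done as asked, in the order asked, and still so for the second after the job is handed in, with the robot touching nothing.
It also fails if it takes over 72 s, if anything falls off the work surface, if the arm or the gripper's body presses on something with over 40 N, if the wrist force passes 120 N, or if a joint passes its speed limit or range.

## Robot

A 6-joint arm with a two-finger parallel gripper is mounted at the origin on the work surface. World frame = base frame: x ahead of the robot, y to its left, z up, the work surface at z = 0. Lengths are in m, angles in rad, forces in N, time in s.
With the tool pointing down it reaches from about 0.275 to 0.875 m from the base axis. Payload 12.5 kg.
Tool frame: the origin (TCP) lies at the very end of the fingers, on their centre line; the grasp point (between the pads) lies 19 mm behind it; z points along the fingers, y is the line along which they close (so a half turn about z gives the same grasp; the last joint's range is limited). The gripper opens to 85 mm and grips with 20 to 120 N. Pads are 22 mm wide; open, the fingers measure 114 mm over their backs; the gripper's body (76 mm by 85 mm) begins 54 mm behind the grasp point. The pads swing forward as they close: fully open they stand 13 mm farther back than shut.
Start: joints at [1.054, 0.351, 1.652, -0, 1.139, -0.085], TCP at [0.23, 0.5, 0.231] pointing down, gripper open.
Joint ranges: [-2.75, 2.75], [-0.79, 2.1], [0.01, 2.65], [-1.57, 4.71], [0.07, 3.14], [-2.87, 2.87]. Speed limits (rad/s): [2.22, 2.22, 2.79, 3.14, 3.14, 3.14].

## Interface

Orientations are given as a 3x3 rotation matrix whose columns are the frame's x, y, z axes.
In Python, from bench import manip gives the robot as it stands. Calls block until the motion is done:
- manip.move_ptp(position, orientation): joint-space move of the TCP to a pose.
- manip.move_l(position, attitude=None, max_speed=0.15): straight line of the TCP; attitude=None keeps the orientation; max_speed is the mean speed in m/s.
- manip.move_j(angles): joint-space move.
- manip.set_gripper(opening, effort=None): opening from 0.0 (shut) to 1.0 (fully open); effort is the grip in N (None keeps the last); returns when the fingers have stopped.
- manip.dwell(seconds).
- manip.inverse_kinematics(position, orientation): joint angles nearest the present ones, or None.
- manip.grab_frame(name): name is "scene" or "side" or "wrist"; returns (picture, depth): 420x560x3 uint8, red, green, blue; 420x560 float32, m along the optical axis (not along the pixel's ray), 0 where there is no reading.
- manip.get_calibration(name): a dict with "camera_matrix" (3x3 intrinsics, pixels), "k1" (the pictures are not rectified: a ray, as slopes to the right and down, at radius r is drawn at 1 + k1 r^2 times it, then the intrinsics apply), "R" (3x3) and "t" (3): a world point X has camera coordinates R X + t. Camera axes: x right, y down, z forward; pixel columns grow to the right and rows downward; lengths in m; the calibration is good to about 2 mm. A picture is of the moment at which its call begins: read the wrist's pose just before it. get_calibration takes no time and is no camera call; for the wrist camera it gives the pose at the moment of the call.
A pose or a line that the arm cannot do raises manip.Unreachable and nothing moves.
- manip.sign_off(): hands the job in; it is judged then, once.
Trained networks look in the newest picture that a camera, given by its name, has taken for a name from the list of things; names that differ only in an ending like _2 or _b are one class to them, and where a whole thing is asked for, a point or a joint stands for the part that bears it (a point fixed in the world has none). Each returns a list of dicts, best first, with "confidence" (0 to 1); they miss things now and then, are a little off and sometimes report something else, mostly with a low value. They report only what shows in the picture. A call takes as long as a camera call.
- manip.look_for(camera, name): "at" ([x, y, z] in m, in world coordinates, good to about 4 mm: the middle of the surface that is visible of it).
Readings, each from a call of its own:
- manip.current_time(): time.
- manip.current_qpos(): joint angles.
- manip.current_joint_vel(): joint speeds.
- manip.current_joint_torque(): joint torques, N m.
- manip.current_ee_pos(): TCP position.
- manip.current_tcp_rot(): TCP orientation.
- manip.current_force(): force on the tool from outside, world axes, zero at the start.
- manip.current_ft_torque(): the same for the moment, N m.
- manip.current_grip_width(): opening from 0.0 (shut) to 1.0 (fully open).
- manip.current_grip_force(): force on a finger pad.
Only numpy, scipy, OpenCV 4.12 (cv2) and the standard library are available. Lean on these libraries where they do the work, as an engineer would, in place of code of your own. Each camera call takes 0.05 s, during which the arm holds its last target. There are 200 camera calls.

## Working session

There is one attempt and no reset: what is moved stays moved. The work goes in short steps, each a Python script; the robot and the scene stay as the last script left them, time stands still between calls to the robot, and variables do not carry over. Pictures are saved under pics/ and viewed, at most 10 in all, crops included, and the job is handed in when it is done.

```bash
mkdir -p pics; ls; cat > h.py <<'E'
import numpy as np, cv2
from bench import manip as m
def save(c,n):
    p,d=m.grab_frame(c); cv2.imwrite('pics/'+n,p[:,:,::-1]); return p,d
def pix(c,X):
    k=m.get_calibration(c); X=np.asarray(X,float); q=k['R']@X+k['t']; s=q[:2]/q[2]; s=s*(1+k['k1']*(s@s)); K=np.array(k['camera_matrix']); return K[:2,:2]@s+K[:2,2]
E
python3 - <<'E'
from h import *
np.set_printoptions(precision=4,suppress=True)
for c in ('scene','side'):
    save(c,c+'0.png')
    k=m.get_calibration(c); print(c,-np.array(k['R']).T@k['t'])
    for n in ['fixture','clamp_knob','ejector_tab','coupon','balance','pan','exit','clamp_hinge','beaker','jar','wash_bottle','weight']:
        try: r=m.look_for(c,n)
        except Exception as e: print(n,e); continue
        print(n,[(np.round(x['at'],4).tolist(),round(x['confidence'],2),pix(c,x['at']).round().tolist()) for x in r[:2]])
print(m.current_time())
E
```

```text
pics
scene [ 1.4911 -0.4199  0.9247]
fixture [([0.5604, -0.2515, 0.0223], 0.82, [202.0, 235.0])]
clamp_knob [([0.5068, -0.187, 0.0524], 0.75, [216.0, 211.0])]
ejector_tab [([0.5242, -0.3268, 0.0418], 0.64, [173.0, 230.0])]
coupon [([0.5232, -0.1621, 0.04], 0.63, [226.0, 215.0]), ([0.5078, -0.1863, 0.056], 0.27, [216.0, 210.0])]
balance [([0.5562, 0.1965, 0.0744], 0.77, [334.0, 182.0]), ([0.3966, -0.4175, 0.0194], 0.67, [136.0, 218.0])]
pan [([0.5578, 0.1952, 0.0726], 0.84, [334.0, 183.0]), ([0.5287, -0.6002, 0.0834], 0.45, [72.0, 250.0])]
exit [([0.56, -0.2556, 0.0224], 0.73, [201.0, 236.0])]
clamp_hinge [([0.5602, -0.2561, 0.0237], 0.55, [201.0, 235.0])]
beaker [([0.7377, 0.2636, 0.069], 0.77, [384.0, 211.0])]
jar [([0.7727, -0.0103, 0.0602], 0.7, [308.0, 249.0]), ([0.5874, 0.3975, 0.0047], 0.36, [388.0, 188.0])]
wash_bottle [([0.5278, -0.5987, 0.0837], 0.6, [72.0, 249.0])]
weight [([0.5865, 0.518, 0.0367], 0.55, [419.0, 172.0]), ([0.586, 0.3976, 0.0036], 0.35, [388.0, 188.0])]
side [0.3118 1.1258 1.3297]
fixture [([0.5268, -0.2003, 0.0221], 0.69, [308.0, 187.0]), ([0.4999, -0.1766, 0.055], 0.54, [314.0, 186.0])]
clamp_knob [([0.502, -0.1785, 0.0571], 0.65, [313.0, 185.0])]
ejector_tab [([0.5202, -0.3317, 0.0378], 0.52, [316.0, 161.0])]
coupon [([0.5244, -0.155, 0.0386], 0.65, [306.0, 192.0])]
balance [([0.503, 0.2461, 0.0695], 0.95, [287.0, 276.0])]
pan [([0.5104, 0.248, 0.0768], 0.94, [285.0, 275.0])]
exit [([0.5238, -0.1991, 0.0208], 0.72, [308.0, 188.0]), ([0.5231, -0.1552, 0.0393], 0.29, [306.0, 192.0])]
clamp_hinge [([0.5251, -0.1944, 0.0222], 0.86, [308.0, 188.0]), ([0.5081, 0.2471, 0.0756], 0.55, [285.0, 275.0])]
beaker []
jar [([0.7481, 0.0212, 0.0595], 0.84, [233.0, 212.0])]
wash_bottle [([0.5007, -0.584, 0.0878], 0.75, [332.0, 114.0]), ([0.7277, 0.2779, 0.0628], 0.46, [214.0, 271.0])]
weight [([0.5809, 0.5361, 0.0482], 0.56, [236.0, 358.0])]
1.3
```

View pics/scene0.png

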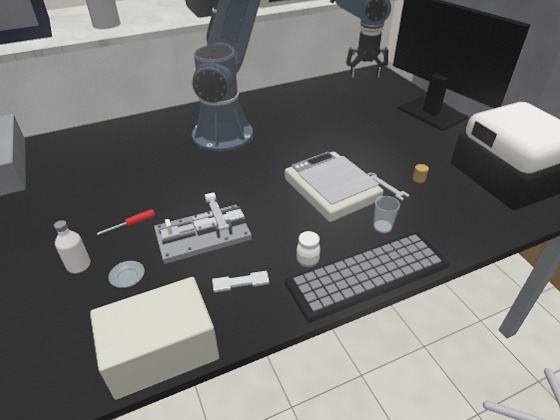

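View pics/side0.png

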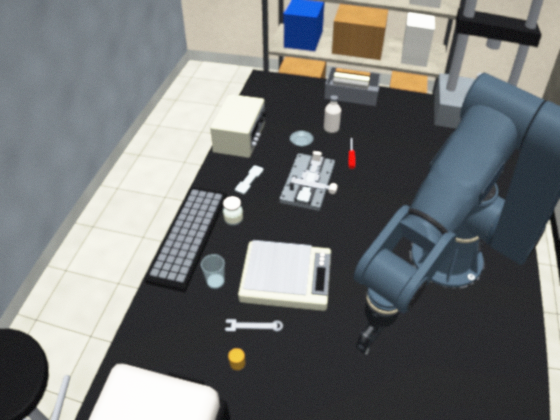

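The scene picture shows the balance (pan at ~(333,180)), the fixture (knob (210,198), ejector tab (167,226), exit end ~(245,222)). The side picture shows the pan at (285,268), knob (333,188), tab (317,157). The networks' two pan positions differ, so I'll check with depth and the wrist camera.

```bash
cat >> h.py <<'E'
def cloud(c,d,k=None):
    k=k or m.get_calibration(c); K=np.array(k['camera_matrix']); h,w=d.shape
    u,v=np.meshgrid(np.arange(w),np.arange(h)); P=np.stack([u,v],-1).astype(np.float64).reshape(-1,1,2)
    s=cv2.undistortPoints(P,K,np.array([k['k1'],0,0,0.])).reshape(-1,2); z=d.reshape(-1)
    q=np.column_stack([s*z[:,None],z]); X=(q-k['t'])@k['R']; X[z<=0]=np.nan; return X.reshape(h,w,3)
def down(yaw): # tool down, tool x at yaw
    c,s=np.cos(yaw),np.sin(yaw); return np.array([[c,s,0],[s,-c,0],[0,0,-1.]])
E
python3 - <<'E'
from h import *
np.set_printoptions(precision=4,suppress=True)
def pan(X,t):
    M=(abs(X[...,2]-.074)<.006)&(abs(X[...,0]-.53)<.2)&(abs(X[...,1]-.22)<.2)
    r=X[M]; 
    if len(r): print(t,len(r),np.median(r[:,2]),cv2.minAreaRect(r[:,:2].astype(np.float32)))
for c in ('scene','side'):
    p,d=m.grab_frame(c); X=cloud(c,d); np.save(c+'.npy',X); pan(X,c)
    for n in [(334,183),(333,180)] if c=='scene' else [(285,275),(285,268)]: print(X[n[1],n[0]])
print(m.current_tcp_rot())
k=m.get_calibration('wrist'); print('wristcam', -k['R'].T@k['t'], k['R'])
def tryp(x,y,z):
    for yaw in np.arange(-np.pi,np.pi,np.pi/6):
        q=m.inverse_kinematics([x,y,z],down(yaw)); print(round(yaw,2),None if q is None else np.round(q,2))
tryp(.48,-.2,.4)
E
```

```text
scene 2159 0.07384320127135911 ((0.5657370090484619, 0.22142046689987183), (0.33763524889945984, 0.19442473351955414), 4.516461372375488)
[0.5593 0.1946 0.0732]
[0.5473 0.1976 0.076 ]
side 2960 0.0746494891654548 ((0.5588581562042236, 0.22117790579795837), (0.35471677780151367, 0.1938696652650833), 5.113110542297363)
[0.5092 0.2472 0.0749]
[0.5156 0.2201 0.0732]
[[-0.9082  0.4185 -0.    ]
 [ 0.4185  0.9082 -0.    ]
 [ 0.     -0.     -1.    ]]
wristcam [0.162  0.5309 0.373 ] [[ 0.419   0.908  -0.0006]
 [ 0.8678 -0.4003  0.2944]
 [ 0.267  -0.1239 -0.9557]]
-3.14 [-0.48  0.17  1.47 -0.    1.5  -2.06]
-2.62 [-0.48  0.17  1.47 -0.    1.5  -2.58]
-2.09 None
-1.57 [-0.48  0.17  1.47 -0.    1.5   2.66]
-1.05 [-0.48  0.17  1.47 -0.    1.5   2.13]
-0.52 [-0.48  0.17  1.47 -0.    1.5   1.61]
-0.0 [-0.48  0.17  1.47 -0.    1.5   1.09]
0.52 [-0.48  0.17  1.47 -0.    1.5   0.56]
1.05 [-0.48  0.17  1.47 -0.    1.5   0.04]
1.57 [-0.48  0.17  1.47 -0.    1.5  -0.48]
2.09 [-0.48  0.17  1.47 -0.    1.5  -1.01]
2.62 [-0.48  0.17  1.47 -0.    1.5  -1.53]
```

Depth gives a consistent pan height (74 mm) and y ≈ 0.221; next I move the wrist camera over the pan and then the fixture.

```bash
python3 - <<'E'
from h import *
np.set_printoptions(precision=4,suppress=True)
def go(p,tag,names,yaw=0):
    m.move_ptp(p,down(yaw)); k=m.get_calibration('wrist'); pic,d=save('wrist',tag+'.png'); X=cloud('wrist',d,k); np.save(tag+'.npy',X)
    for n in names:
        r=m.look_for('wrist',n); print(n,[(np.round(x['at'],4).tolist(),round(x['confidence'],2)) for x in r[:2]])
    print(tag,m.current_time()); return X
X=go([.57,.22,.40],'w0',['pan'])
M=(abs(X[...,2]-.074)<.005); n,l,s,c=cv2.connectedComponentsWithStats(M.astype(np.uint8)); i=1+np.argmax(s[1:,4])
r=X[l==i]; print(np.median(r[:,2]),cv2.minAreaRect(r[:,:2].astype(np.float32)))
go([.57,-.19,.36],'w1',['clamp_knob','ejector_tab','coupon','fixture'])
go([.60,-.13,.36],'w2',['clamp_knob','ejector_tab','coupon'])
E
```

```text
pan [([0.5326, 0.2182, 0.0759], 0.93)]
w0 3.225
0.07300053943388124 ((0.5373696088790894, 0.21949416399002075), (0.1901814192533493, 0.19065381586551666), 6.708626747131348)
clamp_knob [([0.5101, -0.188, 0.0543], 0.6)]
ejector_tab [([0.5258, -0.3265, 0.039], 0.77)]
coupon [([0.5267, -0.1615, 0.0403], 0.84)]
fixture [([0.547, -0.2474, 0.0254], 0.58)]
w1 5.0
clamp_knob [([0.5258, -0.3263, 0.0412], 0.67), ([0.5069, -0.1837, 0.0553], 0.6)]
ejector_tab [([0.5221, -0.3278, 0.0397], 0.92), ([0.525, 0.1898, 0.0733], 0.71)]
coupon [([0.5282, -0.164, 0.0397], 0.85)]
w2 5.575
```

View pics/w1.png

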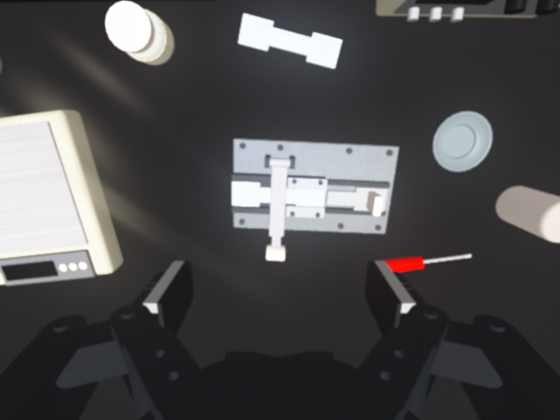

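View pics/w2.png

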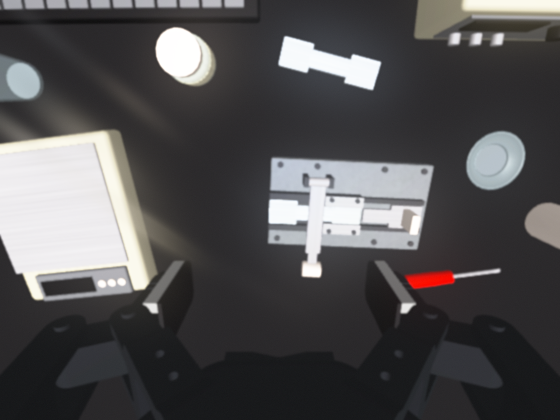

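View pics/w0.png

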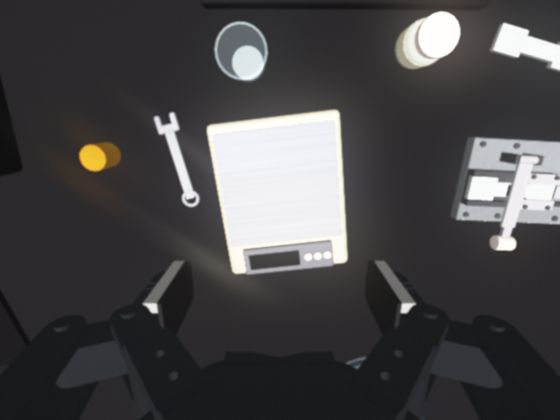

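w1 shows the plate with corners (233,139),(398,148),(387,234),(233,230), knob (276,254), exit end at left (232,194), tab (377,202); w2 shows the same from elsewhere: knob (311,270), tab (411,220); w0 shows the pan centred at ~(277,183), clear. Now fit the fixture pose from the two wrist clouds.

```bash
python3 - <<'E'
from h import *
np.set_printoptions(precision=4,suppress=True)
f=lambda r:cv2.minAreaRect(r[:,:2].astype(np.float32))
for t,kn,tb in (('w1',(276,254),(381,196)),('w2',(311,270),(415,214))):
    X=np.load(t+'.npy'); x,y,z=X[...,0],X[...,1],X[...,2]
    M=(abs(z-.022)<.007)&(x>.4)&(x<.7)&(y<-.05)&(y>-.45)
    n,l,s,c=cv2.connectedComponentsWithStats(M.astype(np.uint8),connectivity=8)
    i=1+np.argmax(s[1:,4]); big=np.isin(l,[j for j in range(1,n) if s[j,4]>60])
    (c,wh,a)=R=f(X[big]); print(t,'plate z',np.median(z[l==i]),R, f(X[l==i]))
    B=cv2.boxPoints(R); print(B)
    # plate frame: long axis = y
    e=[B[1]-B[0],B[2]-B[1]]; e=max(e,key=np.linalg.norm); ey=e/np.linalg.norm(e); ey*=np.sign(ey[1]); ex=np.array([ey[1],-ey[0]])
    O=np.array(c)-.010*ex+.0575*ey; print('O',O,'yaw',np.degrees(np.arctan2(-ey[0],ey[1])))
    F=np.stack([(X[...,:2]-O)@ex,(X[...,:2]-O)@ey],-1)
    def rep(nm,a,zr):
        Q=(F[...,0]>a[0])&(F[...,0]<a[1])&(F[...,1]>a[2])&(F[...,1]<a[3])&(z>zr[0])&(z<zr[1]); 
        if Q.sum()<5: print(nm,Q.sum()); return
        g=F[Q]; zz=z[Q]; print(nm,Q.sum(),'F med',np.median(g,0),'mid',(np.percentile(g,3,0)+np.percentile(g,97,0))/2,'ext',np.ptp(g,axis=0),'z max/med',np.percentile(zz,95),np.median(zz))
    rep('knob',(-.125,-.075,-.03,.03),(.035,.1))
    rep('tab',(-.03,.03,-.18,-.12),(.06,.1))
    rep('couponfront',(-.021,.021,.03,.09),(.034,.05))
    rep('bar',(-.07,.05,-.03,.03),(.05,.1))
    rep('hinge',(.04,.085,-.03,.03),(.04,.1))
E
```

```text
w1 plate z 0.02108809304432679 ((0.521173357963562, -0.2799872159957886), (0.3388151526451111, 0.23997104167938232), 89.53208923339844) ((0.5339058637619019, -0.24522973597049713), (0.2651207149028778, 0.15061411261558533), 87.14364624023438)
[[ 0.3998 -0.4484]
 [ 0.6398 -0.4504]
 [ 0.6425 -0.1116]
 [ 0.4026 -0.1096]]
O [ 0.5116 -0.2224] yaw -0.46790668
knob 28 F med [-0.0814  0.0271] mid [-0.0834  0.0264] ext [0.0154 0.0049] z max/med 0.06343134907499477 0.062113357071353695
tab 6 F med [ 0.0135 -0.1203] mid [ 0.0106 -0.1206] ext [0.0257 0.0012] z max/med 0.07554342255476204 0.07536524589818794
couponfront 530 F med [0.0044 0.0708] mid [0.0026 0.0691] ext [0.0373 0.0426] z max/med 0.041279154644501825 0.03935498718931136
bar 268 F med [0.0095 0.0267] mid [-0.0101  0.0201] ext [0.1199 0.0584] z max/med 0.055280517357886215 0.053884654723201586
hinge 321 F med [0.0561 0.0171] mid [0.0583 0.002 ] ext [0.0365 0.0588] z max/med 0.05781523679843393 0.05386014425311469
w2 plate z 0.021129314593428893 ((0.5361154079437256, -0.281044602394104), (0.18044376373291016, 0.3510717749595642), 4.356217861175537) ((0.5338119864463806, -0.24543309211730957), (0.2658131718635559, 0.1509477198123932), 87.23490142822266)
[[ 0.4328 -0.1129]
 [ 0.4595 -0.4629]
 [ 0.6394 -0.4492]
 [ 0.6127 -0.0992]]
O [ 0.5218 -0.2245] yaw 4.356218
knob 0
tab 0
couponfront 570 F med [0.0028 0.0701] mid [0.0007 0.0689] ext [0.0418 0.0439] z max/med 0.04126410783716068 0.03921821141886818
bar 181 F med [0.0273 0.0263] mid [0.012  0.0021] ext [0.0799 0.0587] z max/med 0.05533472884386852 0.053656078930720386
hinge 217 F med [0.0587 0.0209] mid [0.0546 0.0187] ext [0.0285 0.0235] z max/med 0.058399360362335166 0.05589070121711886
```

```bash
cat >> h.py <<'E'
YAW=np.radians(87.19-90); ex=np.array([np.cos(YAW),np.sin(YAW)]); ey=np.array([-ex[1],ex[0]])
O=np.array([.53386,-.24533])-.010*ex+.0575*ey
PAN=np.array([.5374,.2195,.0735])
def W(x,y,z): return [*(O+x*ex+y*ey),z]
E
python3 - <<'E'
from h import *
np.set_printoptions(precision=4,suppress=True)
print(O)
for t in ('w1','w2','scene','side'):
    X=np.load(t+'.npy'); z=X[...,2]; F=np.stack([(X[...,:2]-O)@ex,(X[...,:2]-O)@ey],-1)
    def rep(nm,a,zr):
        Q=(F[...,0]>a[0])&(F[...,0]<a[1])&(F[...,1]>a[2])&(F[...,1]<a[3])&(z>zr[0])&(z<zr[1]); 
        if Q.sum()<5: print(nm,Q.sum()); return
        g=F[Q]; zz=z[Q]; print(t,nm,Q.sum(),'min',np.percentile(g,2,0),'max',np.percentile(g,98,0),'z95/med',np.percentile(zz,95),np.median(zz))
    rep('knob',(-.125,-.078,-.03,.03),(.04,.1))
    rep('tab',(-.03,.03,-.18,-.12),(.068,.1))
    rep('coupon',(-.017,.017,.03,.09),(.034,.05))
    rep('bar',(-.07,.05,-.03,.03),(.05,.1))
X=np.load('w0.npy');z=X[...,2];M=(abs(z-.074)<.005); n,l,s,c=cv2.connectedComponentsWithStats(M.astype(np.uint8)); i=1+np.argmax(s[1:,4])
print(cv2.boxPoints(cv2.minAreaRect(X[l==i][:,:2].astype(np.float32))))
print(m.inverse_kinematics(W(-.095,0,.15),down(YAW)))
E
```

```text
[ 0.5267 -0.1874]
w1 knob 292 min [-0.1045 -0.0147] max [-0.0791  0.0143] z95/med 0.06385855446158109 0.060707012384657866
w1 tab 190 min [-0.0146 -0.1553] max [ 0.0149 -0.1438] z95/med 0.07764282685439095 0.07605424595690635
w1 coupon 576 min [-0.0158  0.0312] max [0.0162 0.075 ] z95/med 0.04033872682522876 0.03893986759475007
w1 bar 1135 min [-0.0652 -0.0154] max [0.0487 0.012 ] z95/med 0.05563368495457366 0.05389496016889529
w2 knob 301 min [-0.105  -0.0145] max [-0.0793  0.0149] z95/med 0.06368428253370796 0.060409227800298865
w2 tab 188 min [-0.0133 -0.1558] max [ 0.0149 -0.1438] z95/med 0.0779343710928693 0.0761065973751757
w2 coupon 544 min [-0.0161  0.031 ] max [0.0164 0.0742] z95/med 0.04028257038653636 0.0389803176761675
w2 bar 1088 min [-0.0655 -0.0164] max [0.0488 0.0122] z95/med 0.055547771540983996 0.05399622445732581
scene knob 71 min [-0.1021 -0.0143] max [-0.0797  0.0147] z95/med 0.06529701234875472 0.06026128621770207
scene tab 39 min [-0.0105 -0.1548] max [ 0.0176 -0.1433] z95/med 0.07946567092766564 0.0770976043408726
scene coupon 103 min [-0.0158  0.0316] max [0.0164 0.074 ] z95/med 0.042850814373458126 0.039812086941268074
scene bar 212 min [-0.0649 -0.023 ] max [0.0473 0.0126] z95/med 0.05774860891356703 0.054579743088117444
side knob 68 min [-0.1056 -0.0153] max [-0.08    0.0192] z95/med 0.06838196352103658 0.059977768201564335
side tab 32 min [-0.0129 -0.1564] max [ 0.0155 -0.1379] z95/med 0.08264651709581888 0.07773672120990668
side coupon 93 min [-0.0162  0.0304] max [0.0162 0.0802] z95/med 0.046428786340505776 0.04072916010303636
side bar 185 min [-0.0656 -0.023 ] max [0.0484 0.0192] z95/med 0.06211152599149076 0.0553377193415713
[[0.4318 0.3031]
 [0.4541 0.1137]
 [0.6429 0.1359]
 [0.6207 0.3253]]
[-0.4997  0.3166  1.9341 -0.      0.8909  1.1201]
```

```bash
python3 - <<'E'
from h import *
np.set_printoptions(precision=3,suppress=True)
D=down(YAW)
m.set_gripper(.62,30)
m.move_ptp(W(-.095,0,.12),D); m.move_l(W(-.095,0,.0325),max_speed=.12)
m.set_gripper(0,35); print('grip',m.current_grip_width(),m.current_grip_force(),m.current_force(),m.current_time())
for th in np.linspace(0,1.59,13)[1:]:
    m.move_l(W(.055-.15*np.cos(th),0,.0325+.15*np.sin(th)),max_speed=.12)
    print(round(th,2),m.current_force(),round(m.current_grip_width(),3))
m.set_gripper(.6); m.move_l(W(.055,0,.27),max_speed=.15); print(m.current_time())
save('scene','s1.png'); p,d=m.grab_frame('scene'); X=cloud('scene',d)
F=np.stack([(X[...,:2]-O)@ex,(X[...,:2]-O)@ey],-1); z=X[...,2]
Q=(abs(F[...,1])<.02)&(abs(F[...,0]-.055)<.06)&(z>.08)&(z<.225); g=F[Q];zz=z[Q]
for a in np.arange(.08,.22,.02): 
    s=(zz>a)&(zz<a+.02); print(a,s.sum(),np.median(g[s],0) if s.any() else '')
E
```

```text
grip 0.34217399439910645 38.74289631843567 [-2.52  -1.227  5.806] 8.3417
0.13 [-0.993 -4.348  1.91 ] 0.343
0.26 [-1.134 -6.643  0.751] 0.343
0.4 [-2.102 -6.22   2.358] 0.342
0.53 [-2.949 -5.762  3.022] 0.343
0.66 [-2.645 -6.405  3.817] 0.348
0.8 [-2.262 -5.52   3.231] 0.342
0.93 [-1.332 -5.513  2.112] 0.346
1.06 [ 0.749 -4.595 -0.828] 0.339
1.19 [ 1.844 -4.846 -4.824] 0.343
1.33 [ 1.248 -4.669 -5.891] 0.342
1.46 [ 1.615 -3.124 -6.042] 0.341
1.59 [-0.337 -1.181 -5.757] 0.342
13.2167
0.08 45 [ 0.057 -0.001]
0.1 48 [0.056 0.001]
0.12000000000000001 48 [ 0.055 -0.001]
0.14 49 [0.054 0.002]
0.16000000000000003 46 [0.053 0.001]
0.18000000000000002 31 [ 0.058 -0.001]
0.2 93 [0.057 0.   ]
0.22000000000000003 0
```

```bash
python3 - <<'E'
from h import *
np.set_printoptions(precision=3,suppress=True)
D=down(YAW)
m.set_gripper(0,30)
m.move_ptp(W(0,-.195,.2),D); m.move_l(W(0,-.195,.056),max_speed=.15)
m.dwell(.1); f0=np.array(m.current_force()); print(f0,m.current_time())
fy=lambda:(np.array(m.current_force())-f0)[:2]@ey
y=-.172; m.move_l(W(0,y,.056),max_speed=.1); print(y,fy())
y=-.125; m.move_l(W(0,y,.056),max_speed=.06); print(y,fy())
while y<-.095:
    y+=.002; m.move_l(W(0,y,.056),max_speed=.06); f=fy(); print(round(y,4),round(f,2), np.round((np.array(m.current_ee_pos())[:2]-O)@ey,4))
    if f<-16: break
save('side','e0.png'); p,d=m.grab_frame('wrist')
m.dwell(.2); print(fy())
E
```

```text
[ 0.504 -0.497  0.202] 15.9333
-0.172 -0.383627676323101
-0.125 -3.987737837231593
-0.123 -3.95 -0.1232
-0.121 -3.75 -0.1212
-0.119 -4.07 -0.1191
-0.117 -4.25 -0.1171
-0.115 -3.28 -0.1151
-0.113 -12.26 -0.1143
-0.111 -21.67 -0.114
-22.482004362886144
```

```bash
python3 - <<'E'
from h import *
np.set_printoptions(precision=4,suppress=True)
m.move_l(W(0,-.1155,.056),max_speed=.06); m.move_l(W(0,-.1155,.12),max_speed=.3)
m.move_l(W(-.02,-.1155,.29),max_speed=.25)
D2=down(YAW+np.pi/2); print(m.inverse_kinematics(W(0,.1,.3),D2))
m.move_ptp(W(-.01,.11,.30),D2); k=m.get_calibration('wrist'); p,d=save('wrist','c1.png'); X=cloud('wrist',d,k); np.save('c1.npy',X)
r=m.look_for('wrist','coupon'); print([(np.round(x['at'],4).tolist(),round(x['confidence'],2)) for x in r[:2]],m.current_time())
z=X[...,2]; F=np.stack([(X[...,:2]-O)@ex,(X[...,:2]-O)@ey],-1)
for nm,a,zr in (('coupon',(-.03,.03,.08,.16),(.028,.06)),('tab',(-.03,.03,-.19,-.08),(.068,.1)),('bar',(-.02,.11,-.03,.03),(.19,.24))):
    Q=(F[...,0]>a[0])&(F[...,0]<a[1])&(F[...,1]>a[2])&(F[...,1]<a[3])&(z>zr[0])&(z<zr[1]); g=F[Q]
    print(nm,Q.sum(), *( (np.percentile(g,2,0),np.percentile(g,98,0),np.median(z[Q])) if Q.any() else ()))
E
```

```text
[-0.2496  0.2673  1.5925 -0.      1.2818 -0.2006]
[([0.5281, -0.1175, 0.038], 0.86)] 21.9417
coupon 953 [-0.021   0.0809] [0.0173 0.1251] 0.03914431389321498
tab 86 [-0.0153 -0.1547] [-0.0032 -0.1437] 0.07646678646629884
bar 4 [0.0413 0.0145] [0.0434 0.015 ] 0.19178256327200494
```

View pics/c1.png

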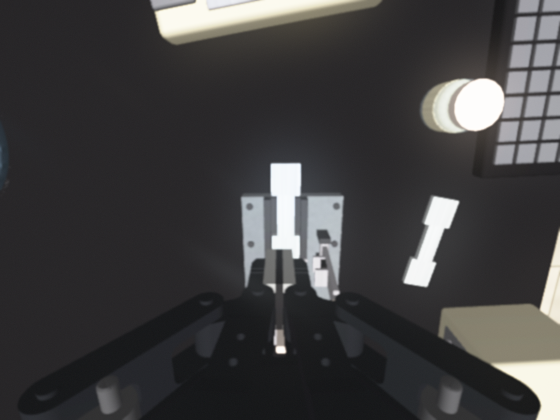

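The coupon sticks out 50 mm past the exit (front end at (286,165)), the tab is home, and the bar stands at right (320,260). Grip the protruding end and draw.

```bash
python3 - <<'E'
from h import *
np.set_printoptions(precision=3,suppress=True)
x=-.0015
m.set_gripper(.72,90)
m.move_ptp(W(x,.092,.12),down(YAW+np.pi/2)); m.move_l(W(x,.092,.0305),max_speed=.12)
f0=np.array(m.current_force())
m.set_gripper(0,90); print('grip',m.current_grip_width(),m.current_grip_force(),m.current_force()-f0,m.current_time())
m.move_l(W(x,.122,.0305),max_speed=.06); print(m.current_force()-f0)
m.move_l(W(x,.182,.0305),max_speed=.1); print(m.current_force()-f0)
m.move_l(W(x,.182,.16),max_speed=.12); print(m.current_force()-f0,m.current_grip_width(),m.current_time())
k=m.get_calibration('wrist'); p,d=save('wrist','c2.png'); np.save('c2.npy',cloud('wrist',d,k)); save('side','c2s.png')
print('coupon', pix('wrist',W(x,.14,.17)))
p=cv2.imread('pics/c2.png'); q=cv2.imread('pics/c2s.png')[120:280,200:400]
cv2.imwrite('pics/c2b.png',np.vstack([p[::,:][:330],cv2.resize(q,(560,448))[100:370]]))
E
```

```text
grip 0.43274461031195716 89.1228461265564 [-1.466  2.266  8.57 ] 24.525
[0.661 5.138 6.101]
[-0.623  0.765  0.661]
[-0.028  0.411 -1.757] 0.4326883458295429 27.15
coupon [279.753 344.237]
```

View pics/c2b.png

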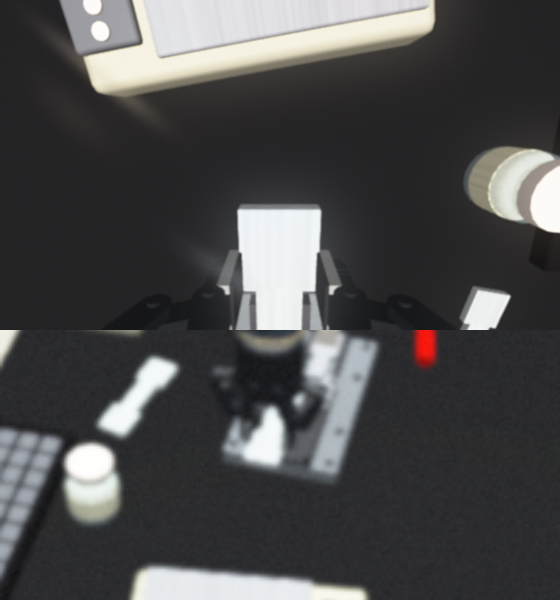

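The coupon is held straight in the fingers (front end at (280,205)), level-looking. Check droop and place it.

```bash
python3 - <<'E'
from h import *
np.set_printoptions(precision=4,suppress=True)
X=np.load('c2.npy'); z=X[...,2]; F=np.stack([(X[...,:2]-O)@ex,(X[...,:2]-O)@ey],-1)
Q=(abs(F[...,0])<.014)&(F[...,1]>.09)&(F[...,1]<.23)&(z>.13)&(z<.2); A=np.column_stack([F[Q][:,1],np.ones(Q.sum())])
s,c=np.linalg.lstsq(A,z[Q],rcond=None)[0]; print('slope deg',np.degrees(np.arctan(s)),'top z at grip',s*.182+c,'front y',F[Q][:,1].max())
P=np.radians(6.7); ep=np.array([-np.sin(P),np.cos(P)]); g=PAN[:2]+.0415*ep; D=down(P+np.pi/2)
m.move_ptp([*g,.16],D); m.dwell(.1); f0=np.array(m.current_force())
m.move_l([*g,.085],max_speed=.12); h=.085
while h>.070:
    h-=.001; m.move_l([*g,h],max_speed=.03); f=(np.array(m.current_force())-f0)[2]
    if f>3: break
print('contact',h,f,m.current_time())
E
```

```text
slope deg -0.4831800011800719 top z at grip 0.16629271105905435 front y 0.21586017531822357
contact 0.075 10.318599274484852 31.6667
```

```bash
python3 - <<'E'
from h import *
np.set_printoptions(precision=4,suppress=True)
P=np.radians(6.7); ep=np.array([-np.sin(P),np.cos(P)]); g=PAN[:2]+.0415*ep
m.set_gripper(.6); print(m.current_force()); m.move_l([*g,.16],max_speed=.1)
g2=PAN[:2]-.03*ep; m.move_l([*g2,.40],max_speed=.3); m.dwell(.2)
k=m.get_calibration('wrist'); p,d=save('wrist','f1.png'); X=cloud('wrist',d,k)
q,_=save('scene','f1s.png'); r=m.look_for('wrist','coupon'); print([(np.round(x['at'],4).tolist(),round(x['confidence'],2)) for x in r[:2]],m.current_time())
Q=(X[...,2]>.079)&(X[...,2]<.1)&(np.linalg.norm(X[...,:2]-PAN[:2],axis=-1)<.12); n,l,s,c=cv2.connectedComponentsWithStats(Q.astype(np.uint8)); i=1+np.argmax(s[1:,4]); r=X[l==i]
print(len(r),np.percentile(r[:,2],[5,50,95]),cv2.minAreaRect(r[:,:2].astype(np.float32)))
a=cv2.imread('pics/f1.png'); b=cv2.imread('pics/f1s.png')[120:300,130:450]
cv2.imwrite('pics/f1b.png',np.vstack([a[:285],cv2.resize(b,(560,315))]))
E
```

```text
[-1.6995 -0.5958 -0.0155]
[([0.5382, 0.2269, 0.0833], 0.87)] 34.2917
2229 [0.0816 0.0831 0.0846] ((0.5372191667556763, 0.21935978531837463), (0.03978527709841728, 0.15017908811569214), 6.54130744934082)
```

View pics/f1b.png

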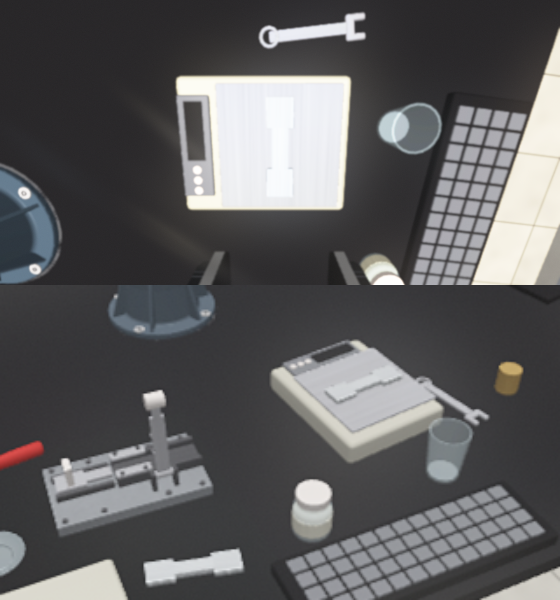

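The coupon lies flat and centred on the pan (280,147 in the top half; measured (0.537, 0.219), top z 83 mm). The bar stands upright at (157,430), the ejector is home, and the other things have not moved.

```bash
python3 -c "
from bench import manip as m
print(m.sign_off())"
```

```text
the job is handed in; nothing more can be done
None
```

The job is handed in at about 34 s of robot time: the clamp bar stands open, the ejector was pushed to its stop and is back home, and the coupon lies flat within 1 mm of the pan's middle; nothing else looks moved.

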